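Slide the saucer tray across the gap

ROBOT

A 7-joint arm with a two-finger parallel gripper is mounted at the origin on the work surface. World frame = base frame: x ahead of the robot, y to its left, z up, the work surface at z = 0. Lengths are in mm, angles in rad, forces in N, time in s.
With the tool pointing down it reaches from about 425 to 875 mm from the base axis. Payload 8.4 kg.
Tool frame: the origin (TCP) lies at the very end of the fingers, on their centre line; the grasp point (between the pads) lies 19 mm behind it; z points along the fingers, y is the line along which they close (so a half turn about z gives the same grasp; the last joint's range is limited). The gripper opens to 87 mm and grips with 3 to 60 N. Pads are 19 mm wide; open, the fingers measure 117 mm over their backs; the gripper's body (75 mm by 190 mm) begins 51 mm behind the grasp point.
Start: joints at [-1.39, 0.333, 0.04, 1.465, -0.013, 1.343, -0.059], TCP at [179.508, 624.692, 222.546] pointing down, gripper open.
Joint ranges: [-2.58, 2.58], [-0.38, 2.09], [-1.3, 1.39], [0.25, 2.4], [-1.5, 4.64], [0.08, 2.09], [-2.65, 2.65]. Speed limits (rad/s): [2.22, 2.22, 2.79, 2.79, 3.14, 3.14, 3.14].

INTERFACE

Orientations are given as [roll, pitch, yaw] about the fixed x, y, z axes, in that order (R = Rz(yaw) Ry(pitch) Rx(roll)).
In Python, from rig import env, viewer gives the robot as it stands. The module is installed in compiled form; this text tells all that it offers.
- The arm moves only by the tool send_rows, never from a script. Its argument "deltas" is a list that holds one entry, the list of rows, each a list of 7 numbers: the shift along the tool's x, y, z in mm, then the turn, a rotation vector about the tool's x, y, z in rad, then the finger opening in mm, from 0 to 87. In form: [[[x, y, z, wx, wy, wz, jaw], ...]]. A call has 1 to 5 rows; each row is the pose to reach, as a shift and turn from the pose commanded when the call began, along the tool's axes at that moment; what a row does not reach only later rows make up. A row lasts 1/10 s, in which the tool goes at most 50 mm and 8.59 degrees, less where a joint would pass 70% of its speed; a pose out of reach is approached as far as the arm can. A call with a gripper value outside its range is refused whole. The fingers move at their own pace and stop on an object; "squeeze" is the grip in N (left out, the last holds). Time passes only in rows, so rows that repeat a pose let the fingers close. It gives the time, the measured TCP pose, the force, the opening and the grip force at its end, in the units of the state.
- env.get_state(): the state, without advancing time (a new reading comes with each control period).
- viewer.read_camera(name): name is "scene" or "top" or "wrist"; returns a dict with "img" (384x512x3 uint8, red, green, blue), "intrinsics" (3x3 intrinsics, pixels), "R" (3x3) and "t" (3): a world point X has camera coordinates R X + t; the wrist camera has in their place "mount" (4x4, takes a point from camera to tool coordinates, whose origin is the TCP and whose axes are the flange's). Camera axes: x right, y down, z forward; pixel columns grow to the right and rows downward; lengths in mm; the calibration is good to about 2 mm. A picture is of the moment at which its call begins: read the wrist's pose just before it. There is no depth.
- env.sign_off(): hands the job in; it is judged then, once.
The state is a dict: "time": time; "joints": joint angles; "joint_velocities": joint speeds; "joint_torque": joint torques, N m; "ee_pos": TCP position; "eef_rot": TCP orientation; "ft_force": force on the tool from outside, world axes, zero at the start; "torque": the same for the moment, N m; "gripper_width": opening from 0.0 (shut) to 1.0 (fully open); "grip_force": force on a finger pad.
Only numpy, scipy, OpenCV 4.12 (cv2) and the standard library are available. Lean on these libraries where they do the work, as an engineer would, in place of code of your own. Each camera call takes 0.05 s, during which the arm holds its last target. There are 200 camera calls.

TASK

Slide the wooden tray with its stack of saucers off the ledge it stands on, across the gap and onto the other tiled ledge, until its front edge sits flush and fully home against the raised clay upstand there. The tray is nose-heavy: keep it level so that neither its nose nor its tail ever sags into the gap, by pressing gently on the tail plate while the nose is over the gap and easing off before the tail crosses. Slide it rather than lifting it, do not press or push it hard or bang it into the upstand, keep your hand off the saucers, and leave the glasses, teapot and canister where they are.

Things in the scene. Friction and masses are not known exactly. Their poses are not given: they have to be found in the camera images.
- tray: Wooden tray, 140 wide (x), 220 long (y), 0.25 kg. Origin: centre of its flat underside; +y points to its nose (goes first over the gap). The rear 35 mm is a tail plate 8 thick with a black silicone pad on top; ahead of it the deck is 22 high, with rims 5 high at sides and nose. Nothing on it can be gripped. Within 4 degrees of square to ledge_a. Sliding takes 0.5 to 0.7 of the total load. Fingers' force on it: under 25 N.
- tray_nose (a point): Middle of the tray's front edge, at the underside, on tray axes. The loaded tray balances 73 to 78 mm behind the nose, less than the gap's width: without 2 to 5 N of hold-down on the tail plate, the nose dips into the gap and butts against the far ledge's side.
- tray_tail (a point): Middle of the tray's rear edge, at the underside, on tray axes. The tail plate's top is 8 mm above it. When the tail is over the gap, more than about 2 N down on the tail plate tips it in.
- tray_push (a point): Middle of the push face: the deck's upright rear face, 14 high, 140 wide, 75 mm behind the tray's centre. The point is 15 mm above the underside, 7 mm above the top of the tail plate, on tray axes. Push on it while pressing on the tail plate just behind it.
- tray_well (a point): Centre of the brass foot ring (inside diameter 74, 5 high) on the deck, at deck level: where the saucers stand, 45 mm ahead of the tray's centre.
- saucers: Stack of five pale ceramic saucers, 116 in diameter, 44 high, 0.47 to 0.66 kg, loose on the tray, foot 68 in diameter inside the brass ring. Origin: centre of the foot's underside. Not to be touched.
- ledge_a: Blue-tiled brick ledge, fixed, on which the tray stands at the start: 200 wide (x), 340 long, top 45 mm above the shelf. Origin: at shelf level under the middle of its edge at the gap; it extends to -y; +y points across the gap to ledge_b.
- a_edge (a point): Middle of ledge_a's top edge at the gap.
- ledge_b: The other blue-tiled brick ledge, fixed: 200 wide (x), 360 long. Origin: below the middle of its edge at the gap; it extends to +y, turned up to 2 degrees from ledge_a. Its top lies 1 to 2 mm lower than that of ledge_a. The gap between the ledges is 108 to 118 mm.
- b_edge (a point): Middle of ledge_b's top edge at the gap.
- upstand: Terracotta upstand across ledge_b, fixed, 200 wide, 30 high, 14 thick. Origin: bottom middle of its face towards the gap, on ledge_b's top, 235 mm from its gap edge; +y is the way the tray travels (axes as ledge_b), so the nose ends at y = 0. The tray must not press on it with more than 20 N.
- glass_1: Tall clear glass, 62 in diameter, 125 high, standing on ledge_b beyond the upstand. Origin: centre of its base.
- glass_2: Another such glass beside it.
- teapot: Stainless steel teapot, body 136 in diameter, 120 high, spout to its +y and handle to -y, on the shelf on the far side of the ledges. Origin: centre of its base.
- canister: Plastic canister 94 square, 115 high, with a green press button on the lid, on the shelf on the far side of the ledges. Origin: centre of its base.

How it is judged:
By the outcome, as a careful person would: the job done as asked, in the order asked, and still so for the second after the job is handed in, with the robot touching nothing.
It also fails if it takes over 58 s, if anything falls off the work surface, if the arm or the gripper's body presses on something with over 40 N, if the wrist force passes 120 N, or if a joint passes its speed limit or range.

## Working session

There is one attempt and no reset: what is moved stays moved. The work goes in short steps, Python scripts to look and compute and a tool call to move; the robot and the scene stay as the last step left them, time stands still between calls to the robot, and variables do not carry over. Pictures are saved under pics/ and viewed, at most 10 in all, crops included, and the job is handed in when it is done.

Besides the shell and the picture viewer there is one more tool, called after "Emit:" by a JSON object that holds its "op" and its "data". send_rows: Moves the arm, as the interface text tells. Its arguments: {"type":"object","properties":{"deltas":{"type":"array","items":{"type":"array","items":{"type":"array","items":{"type":"number"}}}},"squeeze":{"type":"number"}},"required":["deltas"]}

```bash
mkdir -p pics; python3 - <<'E'
from rig import env, viewer
import cv2,numpy as np,pickle
s=env.get_state();print({k:np.round(v,3) for k,v in s.items()})
d={}
for n in("scene","top"):
    c=viewer.read_camera(n);d[n]=c;cv2.imwrite(f"pics/{n}0.png",c["img"][:,:,::-1])
    print(n,c["intrinsics"],c["R"],c["t"])
pickle.dump(d,open("cams.pkl","wb"))
E
```

```text
{'time': np.float64(0.0), 'joints': array([-1.39 ,  0.334,  0.04 ,  1.466, -0.013,  1.343, -0.058]), 'joint_velocities': array([ 0.002,  0.001,  0.001,  0.002,  0.   , -0.001, -0.001]), 'joint_torque': array([ 1.0000e-03, -6.5635e+01,  1.3360e+00, -4.0380e+01, -6.0000e-02,
        4.5000e-02,  0.0000e+00]), 'ee_pos': array([179.408, 624.243, 221.644]), 'eef_rot': array([-3.14 ,  0.   ,  2.862]), 'ft_force': array([ 0.488, -0.547,  0.115]), 'torque': array([-0.034, -0.028, -0.014]), 'grip_force': np.float64(0.0), 'gripper_width': np.float64(0.996)}
scene [[378.91145391   0.         256.8800503 ]
 [  0.         378.91145391 192.86196672]
 [  0.           0.           1.        ]] [[ 0.55721785  0.83033021 -0.00774629]
 [ 0.53044052 -0.36311423 -0.76601626]
 [-0.63885923  0.42272899 -0.64277452]] [-376.68992064 -241.4762003  1462.83265451]
top [[365.26629752   0.         253.43794034]
 [  0.         365.26629752 192.78182932]
 [  0.           0.           1.        ]] [[ 0.00400253 -0.99962462 -0.0271034 ]
 [-0.99895591 -0.00276344 -0.045601  ]
 [ 0.04550898  0.02725762 -0.99859199]] [ 62.03760387 638.23013226 999.94236717]
```

View pics/top0.png

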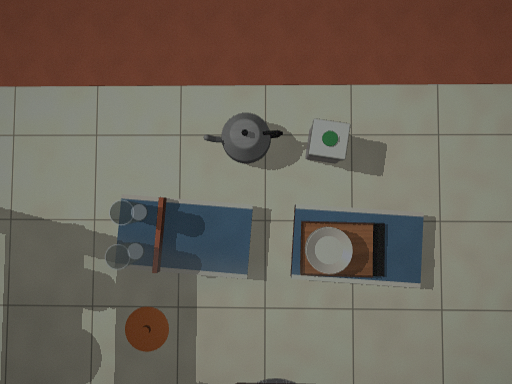

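View pics/scene0.png

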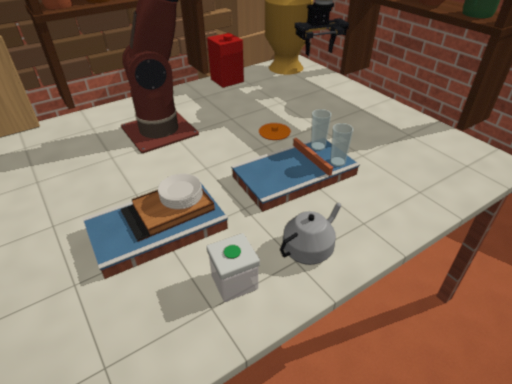

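The top view shows ledge_a at the right (cols 292–423, rows 208–286) with the tray on it (nose col ~302, black pad ~372–385). Ledge_b is at the left (cols 118–252) with the upstand at col ~160, so travel is along +y in the world.

```bash
cat > h.py <<'E'
import numpy as np,cv2
def ray(c,px,z):
    px=np.atleast_2d(px).astype(float);K,R,t=c["intrinsics"],c["R"],np.array(c["t"])
    d=np.c_[px,np.ones(len(px))]@np.linalg.inv(K).T@R
    o=-R.T@t
    return o+d*((z-o[2])/d[:,2])[:,None]
def proj(c,X):
    p=(np.atleast_2d(X)@c["R"].T+c["t"])@c["intrinsics"].T
    return p[:,:2]/p[:,2:]
def line(p):
    vx,vy,x,y=cv2.fitLine(np.float32(p),cv2.DIST_HUBER,0,.01,.01).ravel();return np.array([x,y]),np.array([vx,vy])
E
python3 - <<'E'
import pickle,cv2,numpy as np
from h import *
d=pickle.load(open("cams.pkl","rb"));c=d["top"];im=c["img"]
hsv=cv2.cvtColor(im,cv2.COLOR_RGB2HSV)
blue=((hsv[...,0]>95)&(hsv[...,0]<125)&(hsv[...,1]>90)).astype(np.uint8)
n,l,st,ce=cv2.connectedComponentsWithStats(blue)
for i in range(1,n):
    if st[i,4]>100: print(i,st[i],ce[i])
def edge(rows,c0,c1,z,kind):
    pts=[]
    for r in rows:
        cs=np.where(blue[r,c0:c1])[0]
        if len(cs):pts.append((cs[-1 if kind=='R' else 0]+c0+(.5 if kind=='R' else -.5),r))
    w=ray(c,pts,z)[:,:2]; p,v=line(w); return p,v*np.sign(v[0])
for nm,a in dict(a_gap=(range(214,274),280,300,45,'L'),b_gap=(range(212,270),225,265,43.5,'R')).items():
    p,v=edge(*a);print(nm,p,'yawdeg',np.degrees(np.arctan2(v[1],v[0])))
def lat(cols,r0,r1,z):
    out=[]
    for k in(0,-1):
        pts=[]
        for q in cols:
            rs=np.where(blue[r0:r1,q])[0]
            if len(rs):pts.append((q,rs[k]+r0+(-.5 if k==0 else .5)))
        p,v=line(ray(c,pts,z)[:,:2]);v*=np.sign(v[1]);out.append((p,np.degrees(np.arctan2(-v[0],v[1]))))
    return out
print('A',lat(range(300,418),200,295,45));print('B',lat(range(175,245),195,285,43.5))
# black pad
v=hsv[...,2];blk=((v<40)).astype(np.uint8);blk[:215]=0;blk[285:]=0;blk[:,:360]=0;blk[:,400:]=0
n,l,st,ce=cv2.connectedComponentsWithStats(blk)
i=1+np.argmax(st[1:,4]);print(st[i])
r=cv2.minAreaRect(np.argwhere(l==i)[:,::-1].astype(np.float32));b=cv2.boxPoints(r);print(r,b);print(ray(c,b,54))
cv2.imwrite("pics/crop.png",cv2.resize(im[195:295,100:430,::-1],None,fx=2.4,fy=2.4,interpolation=cv2.INTER_CUBIC))
cv2.imwrite("pics/crop2.png",cv2.resize(im[200:290,285:430,::-1],None,fx=5.5,fy=5.5,interpolation=cv2.INTER_CUBIC))
E
```

```text
2 [118 200  40  46 910] [141.59340659 225.64615385]
3 [ 163  203   89   61 4200] [208.59714286 230.62047619]
4 [ 292  209  131   74 3652] [376.84884995 241.02354874]
a_gap [504.50748  -43.248497] yawdeg -3.4870343
b_gap [518.2517    73.451866] yawdeg -4.5579047
A [(array([ 583.45605, -217.09122], dtype=float32), np.float32(-3.4684634)), (array([ 480.01273, -211.77628], dtype=float32), np.float32(-38.38128))]
B [(array([600.6687 , 183.47519], dtype=float32), np.float32(-4.306083)), (array([464.74316, 185.82698], dtype=float32), np.float32(-10.532634))]
[373 223  12  54 611]
((378.5, 249.5), (53.0, 11.0), 90.0) [[373. 223.]
 [384. 223.]
 [384. 276.]
 [373. 276.]]
[[ 557.25780645 -252.99314117   54.        ]
 [ 557.40183328 -281.77073745   54.        ]
 [ 418.84545247 -280.08720235   54.        ]
 [ 418.59125312 -251.49532861   54.        ]]
```

View pics/crop2.png

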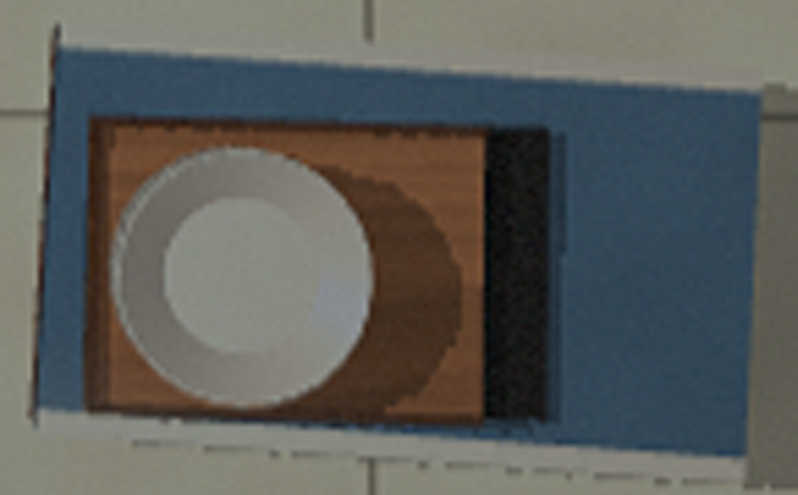

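The crop shows the tray's nose line from (92,118) to (85,410). The push-face top line runs (487,127) to (483,418), the pad's rear edge (548,130) to (545,418), and ledge_a's gap edge (58,48) to (38,408).

```bash
python3 - <<'E'
import pickle,cv2,numpy as np
from h import *
d=pickle.load(open("cams.pkl","rb"));c=d["top"];im=c["img"]
def f(u,z): return ray(c,(np.array(u)+.5)/5.5-.5+[285,200],z)[:,:2]
for n,u,z in [("nose",[(92,118),(85,410)],72),("pushtop",[(487,127),(483,418)],67),("padrear",[(548,130),(545,418)],53),("agap",[(58,48),(38,408)],45)]:
    w=f(u,z);e=w[0]-w[1];print(n,w.round(1).tolist(),"len",np.linalg.norm(e).round(1),"yaw",np.degrees(np.arctan2(e[1],e[0])).round(2),"mid",w.mean(0).round(1))
# upstand: terracotta mask face edge
hsv=cv2.cvtColor(im,cv2.COLOR_RGB2HSV);H=hsv[...,0];m=(((H<12)|(H>172))&(hsv[...,1]>110)).astype(np.uint8);m[:190]=0;m[280:]=0;m[:,:140]=0;m[:,180:]=0
n,l,st,ce=cv2.connectedComponentsWithStats(m);i=1+np.argmax(st[1:,4]);print(st[i])
pr=[(np.where(l[r]==i)[0].max()+.5,r) for r in range(st[i,1]+3,st[i,1]+st[i,3]-3)]
for z in(43.5,73.5):
    p,v=line(ray(c,pr,z)[:,:2]);v=v*np.sign(v[0]);print("up face",z,p,np.degrees(np.arctan2(v[1],v[0])))
cv2.imwrite("pics/cropB.png",cv2.resize(im[190:285,110:260,::-1],None,fx=5,fy=5,interpolation=cv2.INTER_CUBIC))
E
```

```text
nose [[562.0, -62.5], [424.9, -58.9]] len 137.2 yaw -1.48 mid [493.5 -60.7]
pushtop [[558.5, -249.5], [421.9, -246.2]] len 136.7 yaw -1.4 mid [ 490.2 -247.8]
padrear [[556.8, -282.7], [419.7, -279.6]] len 137.1 yaw -1.29 mid [ 488.2 -281.1]
agap [[595.2, -48.8], [421.0, -38.9]] len 174.5 yaw -3.24 mid [508.1 -43.8]
[155 198  11  51 319]
up face 43.5 [561.6766 307.9262] -6.8378773
up face 73.5 [562.3456  299.69766] -6.8388
```

View pics/cropB.png

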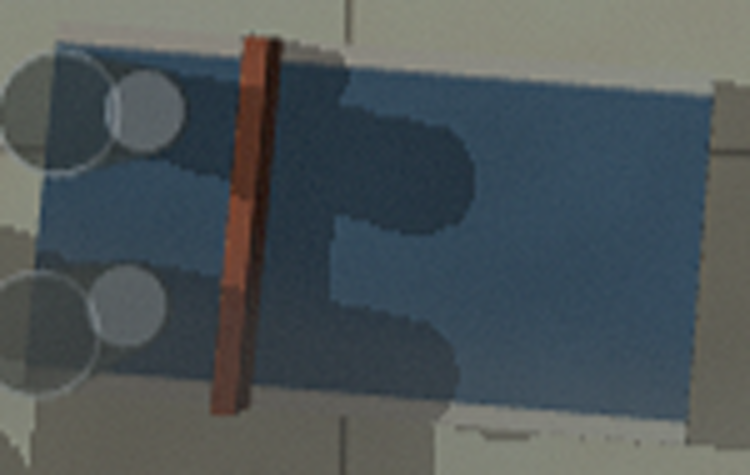

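The upstand's face foot runs (283,38) to (250,410), and ledge_b's gap edge (713,90) to (688,420). I take the yaws as tray −1.4°, ledge_a −3.3° and ledge_b −4.5°. The gap comes out at about 117 mm, which matches its spec. The nose should finish near (521, 308).

```bash
cat >> h.py <<'E'
def plan(wps):
    """wps: list of (x,y,z,yaw) commanded poses; prints tool-axes shift from each to the next"""
    for a,b in zip(wps,wps[1:]):
        dx,dy,dz=np.subtract(b[:3],a[:3]);s,k=np.sin(a[3]),np.cos(a[3])
        print(np.round([k*dx+s*dy, s*dx-k*dy, -dz],1), round(a[3]-b[3],4))
E
python3 -c "
from h import *
plan([(179.5,624.7,222.5,2.862),(390,490,240,2.362),(520,280,240,1.862),(560,35,240,1.546),(530,-205,240,1.546),(489.8,-263.8,100,1.546)])"
```

```text
[-239.5  -71.4  -17.5] 0.5
[-240.1  -58.     0. ] 0.5
[-246.2  -32.     0. ] 0.316
[-240.7  -24.     0. ] 0.0
[-59.8 -38.7 140. ] 0.0
```

Emit:
{"op": "send_rows", "data": {"deltas": [[[-48,-14.3,-3.5,0,0,0.1,87],[-96,-28.6,-7,0,0,0.2,87],[-144,-42.8,-10.5,0,0,0.3,87],[-192,-57.1,-14,0,0,0.4,87],[-239.5,-71.4,-17.5,0,0,0.5,87]]]}}

```text
time: 0.6
ee_pos: [390.9, 488.7, 239.9]
eef_rot: [-3.141, 0.0, 2.358]
ft_force: [1.4, 1.2, 0.2]
gripper_width: 0.998
grip_force: 0.0
```

Emit:
{"op": "send_rows", "data": {"deltas": [[[-48,-11.6,0,0,0,0.1,87],[-96,-23.2,0,0,0,0.2,87],[-144,-34.8,0,0,0,0.3,87],[-192,-46.4,0,0,0,0.4,87],[-240,-58,0,0,0,0.5,87]]]}}

```text
time: 1.1
ee_pos: [520.0, 278.3, 239.8]
eef_rot: [-3.141, -0.0, 1.858]
ft_force: [0.2, 0.8, -0.5]
gripper_width: 1.0
grip_force: 0.0
```

Emit:
{"op": "send_rows", "data": {"deltas": [[[-49,-6.4,0,0,0,0.063,87],[-98,-12.8,0,0,0,0.126,87],[-148,-19.2,0,0,0,0.19,87],[-197,-25.6,0,0,0,0.253,87],[-246,-32,0,0,0,0.316,87]]]}}

```text
time: 1.6
ee_pos: [559.1, 33.3, 239.9]
eef_rot: [-3.141, -0.0, 1.543]
ft_force: [0.8, -0.4, 0.9]
gripper_width: 0.995
grip_force: 0.0
```

Emit:
{"op": "send_rows", "data": {"deltas": [[[-48,-5,0,0,0,0,87],[-96,-10,0,0,0,0,87],[-144,-14,0,0,0,0,87],[-192,-19,0,0,0,0,87],[-240,-24,0,0,0,0,87]]]}}

```text
time: 2.1
ee_pos: [528.6, -205.6, 240.0]
eef_rot: [3.142, -0.0, 1.546]
ft_force: [1.5, -0.2, 0.7]
gripper_width: 0.998
grip_force: 0.0
```

Emit:
{"op": "send_rows", "data": {"deltas": [[[-30,-20,20,0,0,0,87],[-59.8,-38.7,50,0,0,0,87],[-59.8,-38.7,95,0,0,0,87],[-59.8,-38.7,140,0,0,0,87],[-59.8,-38.7,140,0,0,0,87]]]}}

```text
time: 2.6
ee_pos: [485.3, -261.0, 95.0]
eef_rot: [-3.132, -0.002, 1.545]
ft_force: [-0.6, 0.5, 0.6]
gripper_width: 0.996
grip_force: 0.0
```

```bash
python3 - <<'E'
from rig import env, viewer
import cv2,numpy as np
s=env.get_state();print(s["ee_pos"],s["eef_rot"],s["ft_force"],s["time"])
c=viewer.read_camera("wrist");print(c["mount"],c["intrinsics"]);cv2.imwrite("pics/w1.png",c["img"][:,:,::-1])
E
```

```text
[ 485.34771777 -261.02539721   95.01354359] [-3.13247204e+00 -2.24862528e-03  1.54529949e+00] [-0.56974383  0.53616687  0.63755252] 2.6
[[ 3.37472362e-04 -9.63356328e-01 -2.68224666e-01  7.39843131e+01]
 [ 9.99999897e-01  2.43262597e-04  3.84467869e-04 -1.68975392e-01]
 [-3.05130526e-04 -2.68224768e-01  9.63356310e-01 -1.63676400e+02]
 [ 0.00000000e+00  0.00000000e+00  0.00000000e+00  1.00000000e+00]] [[342.91014102   0.         252.90713212]
 [  0.         342.91014102 192.81583918]
 [  0.           0.           1.        ]]
```

View pics/w1.png

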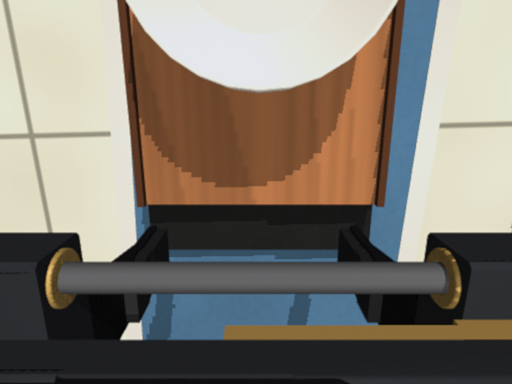

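The wrist view shows the deck's rear edge at row ~205.5 (cols 142–385) and the pad's rear edge at row ~249, with the fingertips (cols 150 and 355) appearing over the pad or just behind it.

```bash
cat >> h.py <<'E'
from scipy.spatial.transform import Rotation as Rot
def wcam(c,s):
    T=np.eye(4);T[:3,:3]=Rot.from_euler("xyz",s["eef_rot"]).as_matrix();T[:3,3]=s["ee_pos"]
    M=np.linalg.inv(T@np.array(c["mount"]));return dict(intrinsics=c["intrinsics"],R=M[:3,:3],t=M[:3,3])
E
python3 - <<'E'
from h import *
from rig import env,viewer
s=env.get_state();c=viewer.read_camera("wrist");print(s["ee_pos"],s["eef_rot"]);w=wcam(c,s);im=c["img"];cv2.imwrite("pics/w2.png",im[:,:,::-1])
g=im.astype(float).sum(2)
a=[];b=[]
for u in list(range(175,335,5)):
    col=np.diff(g[:,u]); r=190+np.argmin(col[190:222]); a.append((u,r+.5)); r=235+np.argmax(col[235:262]); b.append((u,r+.5))
print(np.median(np.array(a)[:,1]),np.median(np.array(b)[:,1]))
for n,p,z in(("deck",a,67),("tail",b,53)):
    q,v=line(ray(w,p,z)[:,:2]);v=v*np.sign(v[0]);print(n,q,np.degrees(np.arctan2(v[1],v[0])))
print(ray(w,[(142,206),(385,206)],67))
E
```

```text
[ 487.20064739 -262.10215719   98.32299837] [-3.13614141e+00 -7.53571172e-04  1.54538067e+00]
201.5 245.5
deck [ 476.05435 -247.4859 ] -1.3465337
tail [ 499.61725 -282.70374] -1.3036858
[[ 420.96249658 -249.0030867    67.        ]
 [ 565.87826656 -252.39875835   67.        ]]
```

Emit:
{"op": "send_rows", "data": {"deltas": [[[0,0,10,0,0,0,87],[0,0,20,0,0,0,87],[0,0,30,0,0,0,87],[0,0,36,0,0,0,87],[0,0,40,0,0,0,87]]]}}

```text
time: 3.2
ee_pos: [488.9, -262.7, 59.4]
eef_rot: [-3.141, -0.0, 1.546]
ft_force: [0.7, -0.2, 0.1]
gripper_width: 0.998
grip_force: 0.0
```

Emit:
{"op": "send_rows", "data": {"deltas": [[[0,0,1,0,0,0,87],[0,0,2,0,0,0,87],[0,0,3,0,0,0,87],[0,0,4,0,0,0,87],[0,0,4,0,0,0,87]]]}}

```text
time: 3.7
ee_pos: [489.2, -262.8, 56.1]
eef_rot: [3.141, 0.0, 1.546]
ft_force: [-0.5, -0.3, 0.7]
gripper_width: 0.997
grip_force: 0.0
```

Emit:
{"op": "send_rows", "data": {"deltas": [[[2,0,0,0,0,0,87],[3.5,0,0,0,0,0,87],[5,0,0,0,0,0,87],[6,0,0,0,0,0,87],[7,0,0,0,0,0,87]]]}}

```text
time: 4.2
ee_pos: [489.2, -256.3, 56.1]
eef_rot: [3.141, 0.001, 1.545]
ft_force: [0.1, -3.6, -0.1]
gripper_width: 0.999
grip_force: 1.9
```

Emit:
{"op": "send_rows", "data": {"deltas": [[[0,0,1,0,0,0,87],[0,0,2,0,0,0,87],[0,0,2.5,0,0,0,87],[0,0,3,0,0,0,87],[0,0,3,0,0,0,87]]]}}

```text
time: 4.7
ee_pos: [489.6, -256.2, 53.5]
eef_rot: [3.141, 0.0, 1.546]
ft_force: [0.0, -3.9, 6.6]
gripper_width: 0.995
grip_force: 4.9
```

Emit:
{"op": "send_rows", "data": {"deltas": [[[2,0,-0.3,0,0,0,87],[6,0,-0.3,0,0,0.001,87],[10,0,-0.3,0,0,0.002,87],[14,0,-0.3,0,0,0.003,87],[18,0,-0.3,0,0,0.004,87]]]}}

```text
time: 5.2
ee_pos: [489.8, -238.4, 53.5]
eef_rot: [3.141, 0.001, 1.541]
ft_force: [-0.6, -6.2, 3.1]
gripper_width: 0.995
grip_force: 4.0
```

Emit:
{"op": "send_rows", "data": {"deltas": [[[4,0,0,0,0,0.001,87],[8,0,0,0,0,0.002,87],[12,0,0,0,0,0.003,87],[16,0,0,0,0,0.004,87],[20,0,0,0,0,0.004,87]]]}}

```text
time: 5.7
ee_pos: [490.4, -218.4, 53.5]
eef_rot: [3.141, 0.001, 1.537]
ft_force: [0.2, -6.8, 3.2]
gripper_width: 1.0
grip_force: 4.0
```

Emit:
{"op": "send_rows", "data": {"deltas": [[[4,0,0,0,0,0.001,87],[8,0,0,0,0,0.002,87],[12,0,0,0,0,0.003,87],[16,0,0,0,0,0.004,87],[20,0,0,0,0,0.004,87]]]}}

```text
time: 6.2
ee_pos: [491.1, -198.4, 53.5]
eef_rot: [3.141, 0.001, 1.533]
ft_force: [-0.2, -6.4, 2.3]
gripper_width: 1.002
grip_force: 4.1
```

Emit:
{"op": "send_rows", "data": {"deltas": [[[4,0,0.1,0,0,0.001,87],[8,0,0.15,0,0,0.002,87],[12,0,0.15,0,0,0.003,87],[16,0,0.15,0,0,0.004,87],[20,0,0.15,0,0,0.004,87]]]}}

```text
time: 6.7
ee_pos: [491.9, -178.7, 53.5]
eef_rot: [3.141, 0.001, 1.529]
ft_force: [-1.0, -6.9, 5.0]
gripper_width: 0.998
grip_force: 4.7
```

Emit:
{"op": "send_rows", "data": {"deltas": [[[4,0,0,0,0,0.001,87],[8,0,0,0,0,0.002,87],[12,0,0,0,0,0.003,87],[16,0,0,0,0,0.004,87],[20,0,0,0,0,0.004,87]]]}}

```text
time: 7.2
ee_pos: [492.7, -158.7, 53.5]
eef_rot: [3.141, 0.001, 1.525]
ft_force: [0.3, -7.4, 4.1]
gripper_width: 0.999
grip_force: 4.8
```

Emit:
{"op": "send_rows", "data": {"deltas": [[[3,0,0.05,0,0,0.001,87],[6,0,0.1,0,0,0.001,87],[9,0,0.1,0,0,0.002,87],[12,0,0.1,0,0,0.002,87],[15,0,0.1,0,0,0.003,87]]]}}

```text
time: 7.7
ee_pos: [493.4, -144.0, 53.5]
eef_rot: [3.141, 0.001, 1.522]
ft_force: [-1.0, -7.7, 5.6]
gripper_width: 0.999
grip_force: 5.4
```

Emit:
{"op": "send_rows", "data": {"deltas": [[[3,0,0,0,0,0.001,87],[6,0,0,0,0,0.001,87],[9,0,0,0,0,0.002,87],[12,0,0,0,0,0.002,87],[14,0,0,0,0,0.003,87]]]}}

```text
time: 8.2
ee_pos: [494.1, -129.9, 53.5]
eef_rot: [3.141, 0.001, 1.519]
ft_force: [0.1, -8.3, 5.5]
gripper_width: 1.0
grip_force: 5.5
```

Emit:
{"op": "send_rows", "data": {"deltas": [[[3,0,0,0,0,0.001,87],[6,0,0,0,0,0.001,87],[9,0,0,0,0,0.002,87],[12,0,0,0,0,0.002,87],[14,0,0,0,0,0.003,87]]]}}

```text
time: 8.7
ee_pos: [494.8, -116.1, 53.6]
eef_rot: [3.141, 0.001, 1.516]
ft_force: [-0.8, -9.6, 8.0]
gripper_width: 1.003
grip_force: 6.1
```

```bash
python3 - <<'E'
from h import *
from rig import env,viewer
s=env.get_state();print(s["ee_pos"],s["ft_force"])
c=viewer.read_camera("scene");cv2.imwrite("pics/s2.png",cv2.resize(c["img"][100:270,90:370,::-1],None,fx=2.8,fy=2.8,interpolation=cv2.INTER_CUBIC))
E
```

```text
[ 494.84944519 -116.10208003   53.59067693] [-0.82366907 -9.56053328  7.95822136]
```

View pics/s2.png

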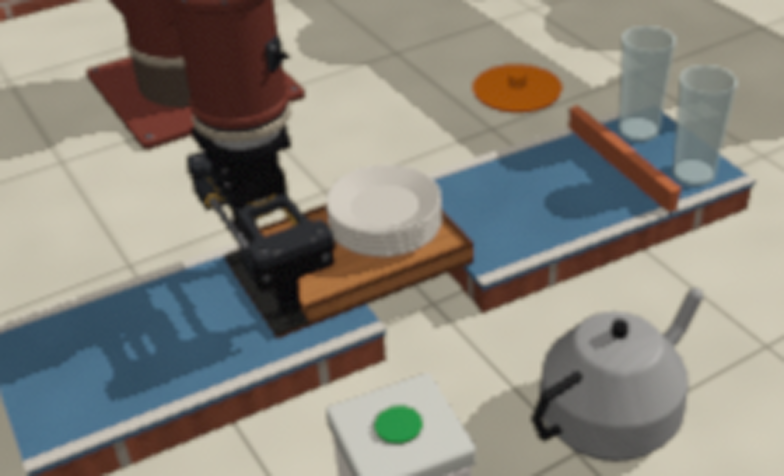

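The tray is level with its nose just reaching ledge_b's edge (crop ~ (470,250)), and the saucers are still in place.

Emit:
{"op": "send_rows", "data": {"deltas": [[[2,0,0,0,0,0.001,87],[4,0,0,0,0,0.001,87],[6,0,0,0,0,0.001,87]]]}}

```text
time: 9.05
ee_pos: [495.2, -110.4, 53.7]
eef_rot: [3.141, 0.002, 1.515]
ft_force: [-0.9, -9.8, 8.4]
gripper_width: 1.004
grip_force: 6.8
```

Emit:
{"op": "send_rows", "data": {"deltas": [[[2,0,0,0,0,0.001,87],[4,0,0,0,0,0.001,87],[6,0,0,0,0,0.001,87],[8,0,0,0,0,0.002,87]]]}}

```text
time: 9.45
ee_pos: [495.7, -102.6, 53.7]
eef_rot: [3.141, 0.002, 1.513]
ft_force: [-1.2, -9.2, 9.3]
gripper_width: 0.996
grip_force: 7.5
```

Emit:
{"op": "send_rows", "data": {"deltas": [[[1,0,-0.3,0,0,0,87],[2,0,-0.6,0,0,0,87],[3,0,-0.9,0,0,0.001,87],[4,0,-1.1,0,0,0.001,87],[5,0,-1.3,0,0,0.001,87]]]}}

```text
time: 9.95
ee_pos: [495.4, -96.2, 54.3]
eef_rot: [-3.141, 0.0, 1.512]
ft_force: [1.4, -4.8, -0.1]
gripper_width: 1.001
grip_force: 2.4
```

Emit:
{"op": "send_rows", "data": {"deltas": [[[-2,0,0,0,0,0,87],[-3,0,-2,0,0,0,87],[-3,0,-4,0,0,0,87],[-2,0,-4,0,0,0,87],[0,0,-4,0,0,0,87]]]}}

```text
time: 10.45
ee_pos: [495.6, -95.8, 58.4]
eef_rot: [-3.142, 0.0, 1.513]
ft_force: [-0.2, -5.1, 1.9]
gripper_width: 0.998
grip_force: 2.6
```

Emit:
{"op": "send_rows", "data": {"deltas": [[[3,0,0,0,0,0.001,87],[6,0,0,0,0,0.002,87],[10,0,0,0,0,0.002,87],[14,0,0,0,0,0.003,87],[18,0,0,0,0,0.003,87]]]}}

```text
time: 10.95
ee_pos: [496.5, -77.4, 58.2]
eef_rot: [-3.141, 0.0, 1.51]
ft_force: [0.2, -3.0, -2.8]
gripper_width: 1.0
grip_force: 1.5
```

Emit:
{"op": "send_rows", "data": {"deltas": [[[4,0,0,0,0,0.001,87],[8,0,0,0,0,0.002,87],[12,0,0,0,0,0.003,87],[16,0,0,0,0,0.003,87],[20,0,0,0,0,0.003,87]]]}}

```text
time: 11.45
ee_pos: [497.9, -57.6, 58.4]
eef_rot: [-3.142, 0.0, 1.507]
ft_force: [0.2, -3.2, -1.9]
gripper_width: 0.999
grip_force: 1.5
```

Emit:
{"op": "send_rows", "data": {"deltas": [[[4,0,0,0,0,0.001,87],[8,0,0,0,0,0.002,87],[12,0,0,0,0,0.003,87],[16,0,0,0,0,0.003,87],[20,0,0,0,0,0.003,87]]]}}

```text
time: 11.95
ee_pos: [499.2, -37.7, 58.4]
eef_rot: [-3.142, 0.0, 1.504]
ft_force: [-0.1, -4.4, -2.2]
gripper_width: 1.0
grip_force: 1.5
```

```bash
python3 - <<'E'
from h import *
from rig import env,viewer
s=env.get_state();print(s["ee_pos"],s["ft_force"],s["eef_rot"])
c=viewer.read_camera("top");cv2.imwrite("pics/t2.png",cv2.resize(c["img"][180:300,100:360,::-1],None,fx=3,fy=3,interpolation=cv2.INTER_CUBIC))
E
```

```text
[499.22941219 -37.70305097  58.38746798] [-0.06889399 -4.37415266 -2.15657001] [-3.14158880e+00  5.60432576e-05  1.50375934e+00]
```

View pics/t2.png

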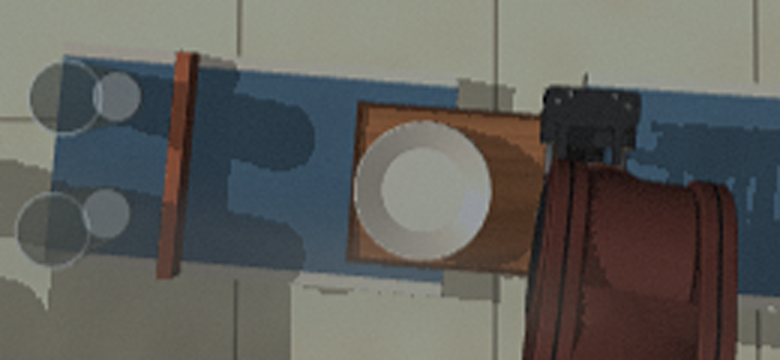

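The tray is straddling the gap, its nose running (360,102) to (347,263) and nearly parallel to the upstand. The saucers are seated, and the glasses haven't moved.

Emit:
{"op": "send_rows", "data": {"deltas": [[[4,0,0,0,0,0.001,87],[8,0,0,0,0,0.002,87],[12,0,0,0,0,0.003,87],[16,0,0,0,0,0.003,87],[20,0,0,0,0,0.003,87]]]}}

```text
time: 12.5
ee_pos: [500.6, -17.6, 58.4]
eef_rot: [3.142, -0.0, 1.501]
ft_force: [0.1, -2.2, 0.5]
gripper_width: 1.002
grip_force: 2.5
```

Emit:
{"op": "send_rows", "data": {"deltas": [[[4,0,0,0,0,0.001,87],[8,0,0,0,0,0.002,87],[12,0,0,0,0,0.003,87],[16,0,0,0,0,0.003,87],[20,0,0,0,0,0.003,87]]]}}

```text
time: 13.0
ee_pos: [502.0, 2.1, 58.4]
eef_rot: [3.142, 0.0, 1.498]
ft_force: [-1.0, -4.6, -0.7]
gripper_width: 1.001
grip_force: 2.1
```

Emit:
{"op": "send_rows", "data": {"deltas": [[[4,0,0,0,0,0.001,87],[8,0,0,0,0,0.001,87],[12,0,0,0,0,0.002,87],[16,0,0,0,0,0.002,87],[20,0,0,0,0,0.003,87]]]}}

```text
time: 13.5
ee_pos: [503.4, 22.1, 58.4]
eef_rot: [-3.142, 0.0, 1.495]
ft_force: [-0.3, -4.9, -0.0]
gripper_width: 1.001
grip_force: 2.4
```

Emit:
{"op": "send_rows", "data": {"deltas": [[[4,0,0,0,0,0.001,87],[8,0,0,0,0,0.001,87],[12,0,0,0,0,0.001,87],[16,0,0,0,0,0.002,87],[20,0,0,0,0,0.002,87]]]}}

```text
time: 14.0
ee_pos: [505.0, 42.0, 58.4]
eef_rot: [3.142, 0.0, 1.493]
ft_force: [-0.5, -5.3, 1.8]
gripper_width: 0.995
grip_force: 2.5
```

Emit:
{"op": "send_rows", "data": {"deltas": [[[4,0,0,0,0,0,87],[8,0,0,0,0,0,87],[12,0,0,0,0,0,87],[16,0,0,0,0,0,87],[20,0,0,0,0,0,87]]]}}

```text
time: 14.5
ee_pos: [506.5, 61.9, 58.4]
eef_rot: [-3.141, 0.0, 1.493]
ft_force: [-0.3, -6.0, 1.4]
gripper_width: 1.0
grip_force: 2.6
```

Emit:
{"op": "send_rows", "data": {"deltas": [[[4,0,0,0,0,0,87],[8,0,0,0,0,0,87],[12,0,0,0,0,0,87],[16,0,0,0,0,0,87],[20,0,0,0,0,0,87]]]}}

```text
time: 15.0
ee_pos: [508.0, 81.8, 58.4]
eef_rot: [-3.141, 0.0, 1.493]
ft_force: [0.3, -5.9, 1.1]
gripper_width: 0.999
grip_force: 2.7
```

```bash
python3 - <<'E'
from h import *
from rig import env,viewer
s=env.get_state();print(s["ee_pos"],s["ft_force"],s["eef_rot"])
c=viewer.read_camera("top");cv2.imwrite("pics/t3.png",cv2.resize(c["img"][185:285,110:260,::-1],None,fx=5,fy=5,interpolation=cv2.INTER_CUBIC))
E
```

```text
[508.03357845  81.82282185  58.41664825] [ 0.25129055 -5.91555884  1.05356033] [-3.14149766e+00  1.47846196e-04  1.49255369e+00]
```

View pics/t3.png

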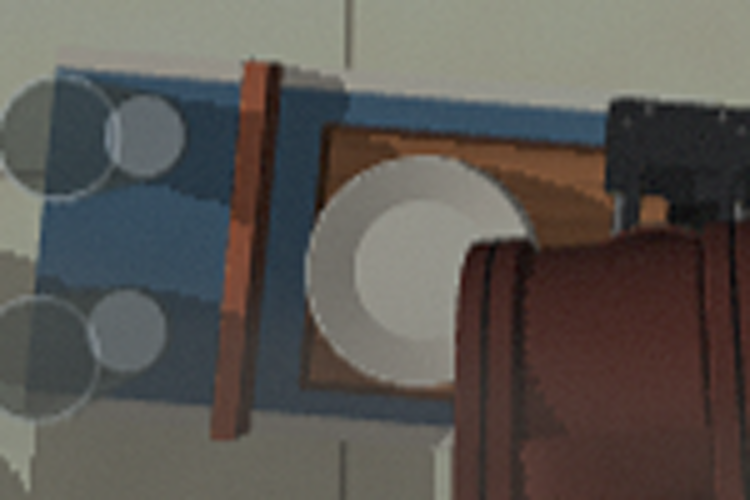

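The nose runs (327,125) to (302,390), parallel to the upstand within reading error, with about 30 mm still to go.

Emit:
{"op": "send_rows", "data": {"deltas": [[[4,0,0,0,0,0,87],[8,0,0,0,0,0,87],[12,0,0,0,0,0,87],[16,0,0,0,0,0,87],[20,0,0,0,0,0,87]]]}}

```text
time: 15.55
ee_pos: [509.5, 101.5, 58.4]
eef_rot: [-3.141, 0.0, 1.492]
ft_force: [-0.5, -5.3, 3.0]
gripper_width: 1.0
grip_force: 2.8
```

Emit:
{"op": "send_rows", "data": {"deltas": [[[1.5,0,0,0,0,0,87],[3,0,0,0,0,0,87],[4,0,0,0,0,0,87],[5,0,0,0,0,0,87],[6,0,0,0,0,0,87]]]}}

```text
time: 16.05
ee_pos: [510.0, 107.2, 58.4]
eef_rot: [-3.141, 0.0, 1.492]
ft_force: [-0.4, -6.2, 2.5]
gripper_width: 1.001
grip_force: 2.9
```

Emit:
{"op": "send_rows", "data": {"deltas": [[[0.6,0,0,0,0,0,87],[1.2,0,0,0,0,0,87],[1.8,0,0,0,0,0,87],[2.4,0,0,0,0,0,87],[3,0,0,0,0,0,87]]]}}

```text
time: 16.55
ee_pos: [510.2, 110.2, 58.4]
eef_rot: [-3.141, 0.0, 1.492]
ft_force: [-0.3, -6.4, 1.9]
gripper_width: 1.001
grip_force: 2.9
```

Emit:
{"op": "send_rows", "data": {"deltas": [[[0.5,0,0,0,0,0,87],[1,0,0,0,0,0,87],[1.5,0,0,0,0,0,87],[2,0,0,0,0,0,87],[2,0,0,0,0,0,87]]]}}

```text
time: 17.05
ee_pos: [510.4, 111.7, 58.4]
eef_rot: [-3.141, 0.001, 1.492]
ft_force: [-1.5, -6.9, 3.4]
gripper_width: 0.999
grip_force: 3.7
```

Emit:
{"op": "send_rows", "data": {"deltas": [[[0.5,0,0,0,0,0,87],[1,0,0,0,0,0,87],[1.5,0,0,0,0,0,87]]]}}

```text
time: 17.35
ee_pos: [510.4, 111.9, 58.3]
eef_rot: [-3.141, 0.002, 1.491]
ft_force: [-2.2, -13.1, 5.7]
gripper_width: 1.001
grip_force: 6.5
```

```bash
python3 - <<'E'
from h import *
from rig import env,viewer
s=env.get_state();print(s["ee_pos"],s["ft_force"],s["torque"],s["eef_rot"])
c=viewer.read_camera("top");cv2.imwrite("pics/t4.png",cv2.resize(c["img"][190:280,140:240,::-1],None,fx=6.5,fy=6.5,interpolation=cv2.INTER_CUBIC))
E
```

```text
[510.39400336 111.89726414  58.34569728] [ -2.23313224 -13.06921354   5.6908709 ] [-3.02483297  0.39683396  0.19441005] [-3.14100903e+00  2.36530898e-03  1.49141928e+00]
```

View pics/t4.png

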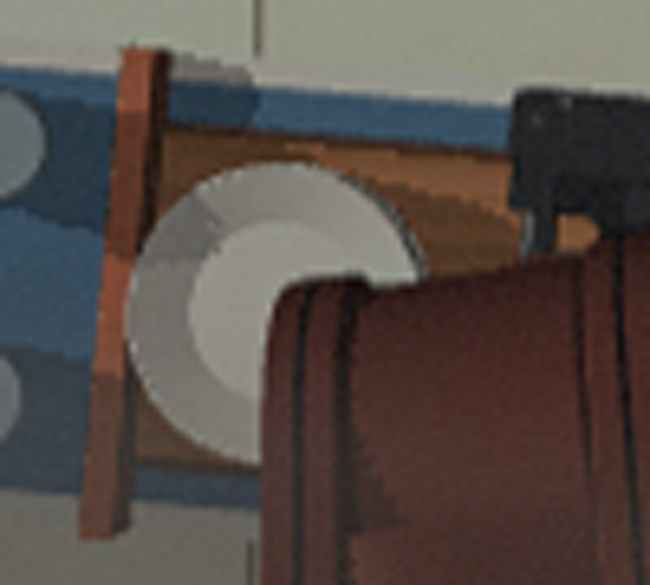

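The nose has met the upstand along the visible length, near (160,130) to (130,465). To let the tray square itself, I'll back off, close the fingers and press once gently in the middle.

Emit:
{"op": "send_rows", "data": {"deltas": [[[-2,0,0,0,0,0,87],[-4,0,0,0,0,0,87],[-6,0,0,0,0,0,60],[-6,0,0,0,0,0,30],[-6,0,0,0,0,0,0]]]}}

```text
time: 17.9
ee_pos: [510.1, 108.6, 58.4]
eef_rot: [3.142, -0.0, 1.493]
ft_force: [0.5, 0.2, -0.6]
gripper_width: 0.81
grip_force: 0.0
```

Emit:
{"op": "send_rows", "data": {"deltas": [[[0,0,0,0,0,0,0],[0,0,0,0,0,0,0],[0,0,0,0,0,0,0],[1.5,0,0,0,0,0,0],[3,0,0,0,0,0,0]]]}}

```text
time: 18.4
ee_pos: [510.3, 111.2, 58.4]
eef_rot: [-3.142, 0.0, 1.493]
ft_force: [0.3, -0.6, 0.9]
gripper_width: 0.357
grip_force: 0.0
```

Emit:
{"op": "send_rows", "data": {"deltas": [[[0.5,0,0,0,0,0,0],[1,0,0,0,0,0,0],[1.5,0,0,0,0,0,0],[2,0,0,0,0,0,0],[2.3,0,0,0,0,0,0]]]}}

```text
time: 18.9
ee_pos: [510.2, 111.8, 58.1]
eef_rot: [-3.141, 0.002, 1.492]
ft_force: [-0.9, -6.7, 0.3]
gripper_width: 0.011
grip_force: 3.7
```

Emit:
{"op": "send_rows", "data": {"deltas": [[[0.3,0,0,0,0,0,0],[0.6,0,0,0,0,0,0],[0.9,0,0,0,0,0,0],[0.9,0,0,0,0,0,0]]]}}

```text
time: 19.3
ee_pos: [510.2, 111.8, 58.1]
eef_rot: [-3.141, 0.003, 1.491]
ft_force: [-1.1, -9.3, 2.1]
gripper_width: 0.005
grip_force: 4.6
```

Emit:
{"op": "send_rows", "data": {"deltas": [[[0.4,0,0,0,0,0,0],[0.8,0,0,0,0,0,0],[1.2,0,0,0,0,0,0],[1.5,0,0,0,0,0,0],[1.5,0,0,0,0,0,0]]]}}

```text
time: 19.8
ee_pos: [510.4, 112.0, 58.1]
eef_rot: [-3.141, 0.004, 1.49]
ft_force: [-1.2, -14.1, 2.1]
gripper_width: 0.006
grip_force: 6.7
```

Emit:
{"op": "send_rows", "data": {"deltas": [[[-3,0,0,0,0,0,0],[-6,0,0,0,0,0,0],[-9,0,0,0,0,0,0],[-10,0,0,0,0,0,0],[-12,0,-10,0,0,0,0]]]}}

```text
time: 20.3
ee_pos: [508.9, 103.9, 67.8]
eef_rot: [-3.14, 0.001, 1.493]
ft_force: [-0.2, -0.0, -0.6]
gripper_width: 0.004
grip_force: 0.0
```

Emit:
{"op": "send_rows", "data": {"deltas": [[[-10,0,-20,0,0,0,0],[-25,0,-50,0,0,0,0],[-60,0,-80,0,0,0,0],[-100,0,-110,0,0,0,0],[-140,0,-130,0,0,0,0]]]}}

```text
time: 20.8
ee_pos: [499.3, -37.1, 201.3]
eef_rot: [3.139, -0.001, 1.493]
ft_force: [0.8, -0.2, -1.3]
gripper_width: 0.004
grip_force: 0.0
```

Emit:
{"op": "send_rows", "data": {"deltas": [[[-40,0,0,0,0,0,0],[-80,0,0,0,0,0,0],[-115,0,0,0,0,0,0],[-130,0,0,0,0,0,0],[-130,0,0,0,0,0,0]]]}}

```text
time: 21.3
ee_pos: [488.2, -168.1, 199.2]
eef_rot: [3.141, 0.0, 1.488]
ft_force: [0.2, -0.3, -0.4]
gripper_width: 0.005
grip_force: 0.0
```

```bash
python3 - <<'E'
from h import *
from rig import env,viewer
s=env.get_state();print(s["ee_pos"],s["ft_force"],s["time"])
c=viewer.read_camera("top");cv2.imwrite("pics/t5.png",cv2.resize(c["img"][185:285,110:260,::-1],None,fx=5,fy=5,interpolation=cv2.INTER_CUBIC))
E
```

```text
[ 488.202122   -168.14305373  199.24997636] [ 0.17780649 -0.28794883 -0.44300876] 21.3
```

View pics/t5.png

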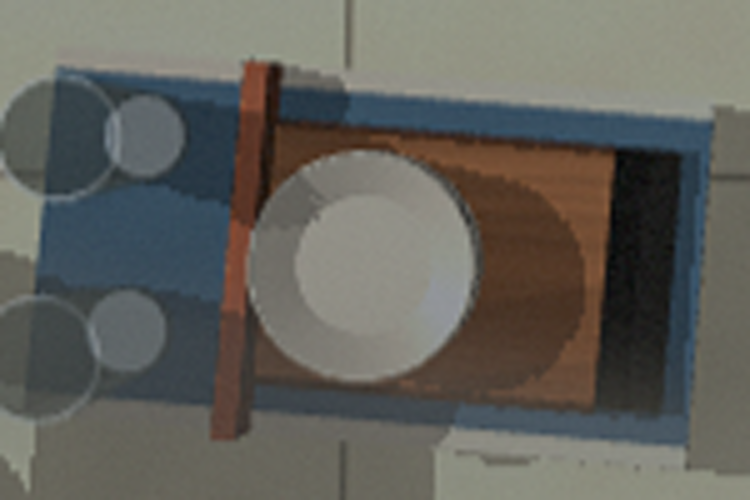

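The tray sits flat on ledge_b with its nose against the upstand (crop cols 255–272) and its tail (cols 660–680) parallel to the ledge edge. The saucers are in place and the robot is clear.

```bash
python3 -c "
from rig import env
print(env.sign_off())"
```

```text
the job is handed in; nothing more can be done
None
```

The tray and its saucers are across the gap and flush against the upstand on ledge_b, and the job is handed in at about 21 s. The tray stayed level in the one mid-gap picture, with no sag showing in the force or height readings. Hold-down rose to about 9 N late in the gap, above the 2–5 N guide, and the highest push I read was about 14 N.

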